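# Lever open a floor-socket lid with a flat screwdriver

### The arm

A 6-joint arm with a two-finger parallel gripper is mounted at the origin on the work surface. World frame = base frame: x ahead of the robot, y to its left, z up, the work surface at z = 0. Lengths are in m, angles in rad, forces in N, time in s.
With the tool pointing down it reaches from about 0.425 to 0.925 m from the base axis. Payload 12.5 kg.
Tool frame: the origin (TCP) lies at the very end of the fingers, on their centre line; the grasp point (between the pads) lies 19 mm behind it; z points along the fingers, y is the line along which they close (so a half turn about z gives the same grasp; the last joint's range is limited). The gripper opens to 85 mm and grips with 20 to 120 N. Pads are 22 mm wide; open, the fingers measure 114 mm over their backs; the gripper's body (76 mm by 85 mm) begins 54 mm behind the grasp point. The pads swing forward as they close: fully open they stand 13 mm farther back than shut.
Start: joints at [1.041, 0.491, 1.559, -0, 1.092, -0.106], TCP at [0.257, 0.57, 0.231] pointing down, gripper open.
Joint ranges: [-3.1, 3.1], [-0.84, 2.19], [0.05, 2.79], [-1.13, 4.28], [0.06, 2.93], [-2.69, 2.69]. Speed limits (rad/s): [2.22, 2.22, 2.79, 3.14, 3.14, 3.14].

### API

Orientations are given as a rotation vector (axis times angle).
In Python, from rig import sensors, optics, ctrl gives the robot as it stands. The module is installed in compiled form; this text tells all that it offers.
- The arm moves only by the tool apply_moves, never from a script. Its argument "steps" is a list of rows, each a list of 6 numbers: the shift along the tool's x, y, z in m, then the turn, a rotation vector about the tool's x, y, z in degrees. A call has 1 to 10 rows; each row shifts and turns the commanded pose from where the row before left it, along the tool's axes as they then stand; what a row does not reach is not made up. A row lasts 1/10 s, in which the tool goes at most 50 mm and 8.59 degrees, less where a joint would pass 70% of its speed; a pose out of reach is approached as far as the arm can. A call with a gripper value outside its range is refused whole. "jaw" is the opening, from -1 (shut) to 1 (fully open), set as the call begins (left out, the last holds). The fingers move at their own pace and stop on an object; the grip force is fixed at half the most. Time passes only in rows, so rows that do not move let the fingers close. It gives the time, the measured TCP pose, the force, the opening and the grip force at its end, in the units of the state.
- sensors.read_state(): the state, without advancing time (a new reading comes with each control period).
- optics.read_camera(name): name is "scene" or "top" or "wrist"; returns (picture, depth): 400x640x3 uint8, red, green, blue; 400x640 float32, m along the optical axis (not along the pixel's ray), 0 where there is no reading.
- optics.camera_model(name): a dict with "fx", "fy", "cx", "cy" (pixels), "k1" (the pictures are not rectified: a ray, as slopes to the right and down, at radius r is drawn at 1 + k1 r^2 times it, then the intrinsics apply), "rvec" (rotation vector, rad) and "tvec" (3), from world to camera coordinates, as OpenCV has them. Camera axes: x right, y down, z forward; pixel columns grow to the right and rows downward; lengths in m; the calibration is good to about 2 mm. A picture is of the moment at which its call begins: read the wrist's pose just before it. camera_model takes no time and is no camera call; for the wrist camera it gives the pose at the moment of the call.
- ctrl.finish_job(): hands the job in; it is judged then, once.
The state is a dict: "time_s": time; "q": joint angles; "dq": joint speeds; "effort": joint torques, N m; "tcp_pos": TCP position; "tool_rot": TCP orientation; "contact_force": force on the tool from outside, world axes, zero at the start; "moment": the same for the moment, N m; "grip_width": finger opening in m; "finger_force": force on a finger pad.
Only numpy, scipy, OpenCV 4.12 (cv2) and the standard library are available. Lean on these libraries where they do the work, as an engineer would, in place of code of your own. Each camera call takes 0.05 s, during which the arm holds its last target. There are 200 camera calls.

### The job

Open this floor-socket outlet for inspection: with the blade of the flat screwdriver in the notch at the lid's front edge, lever the lid up off its spring catches without forcing it, and swing it right back to its stop. Then lay the screwdriver down flat on the green mat without dropping it, and leave the parts tray, the switch plate and the carton where they are.

Things in the scene. Friction and masses are not known exactly. Their poses are not given: they have to be found in the camera images.
- floor_box: Floor-socket outlet, fixed: jig plate 170 x 170 x 12, steel tub 120 x 120, on it a level brass frame 150 (x) x 140 (y) x 10. Origin: centre of the underside; z up; x runs from the notch side (-x, towards the robot) to the hinge side. The frame stands on levelling screws: its top is 62 to 84 above the bench, not reported: feel for it. Levering loads it with about 30 N; over 50 N harms it.
- lid (a joint): Angle of the lid, 94 x 94 x 4, brass with grey inlay, flush in the frame: 0 shut, 1.92 rad at its stop. Front edge at floor_box x = -47; hinge line along y at x = +47, 2 below the frame's top. Notch and catches: see datum_mark. Off the catches the 0.3 kg lid turns stiffly (about 4 N at its edge) and stays at any angle.
- datum_mark (a point): Black line on the jig plate (floor_box x = -80, y = 0, z = 12; axes as floor_box), in line with the notch. Dark notch in the frame: floor_box x = -62 to -48, y = -11 to +11; the frame's rim before it (x = -75 to -62) is the fulcrum. Its floor, 10 below the frame's top, runs on under the lid to x = -34 (slot 6 high). 13 N up at the lid's edge frees its spring catches after 3.5 of rise.
- screwdriver: Flat screwdriver, 185 long, 0.11 kg, lying on the mat. Red and black square handle 26 x 26, from x = -65 to +30; round shank of diameter 7 to x = +90; flat blade 30 long, 9 wide, 2 thick (thin in z) to x = +120. Origin: on the underside of the handle, at its best grip and near the centre of mass; the tool's axis is 13 above it (z); x points to the blade.
- screwdriver_tip (a point): Middle of the blade's end, 120 ahead of the screwdriver's origin and 13 above it; axes as screwdriver.
- mat: Green mat, 260 (x) x 160 (y) x 3, fixed to the bench. Origin: centre of its underside.
- parts_tray: Bystander: blue steel tray of small parts, 200 x 140 x 35 high. Origin: centre of its underside.
- switch_plate: Bystander: brass switch plate with openings, 86 x 146 x 5, lying flat. Origin: centre of its underside.
- carton: Bystander: small white and blue carton, 60 x 45 x 75 high. Origin: centre of its underside.

How it is judged:
On the way, in this order (a step that is already met when the one before it is completed fails the run):
1. the lid has come off its catches, levered up by the screwdriver (value of joint lid above 0.06 rad and contact force between screwdriver and lid above 0.5 N), for 0.05 s.
2. the lid is swung right back (value of joint lid above 1.75 rad), for 0.2 s.
At the end, for the whole second after the job is handed in: The lid stands open past 1.75 rad (its stop is at 1.92); the screwdriver lies at rest on the mat, its length within 0.2 rad of level, its origin within 120 mm along and 75 mm across of the mat's centre and less than 33 mm above the mat's underside (value of joint lid above 1.75 rad and x of screwdriver in the frame of mat between -0.12 and 0.12 m and y of screwdriver in the frame of mat between -0.075 and 0.075 m and z of screwdriver in the frame of mat below 0.033 m and angle between screwdriver's own x axis and vertical between 1.37 and 1.77 rad and linear speed of screwdriver below 0.02 m/s); the robot touches nothing.
It fails at once if the screwdriver presses on the outlet with more than 50 N in all (contact force between screwdriver and floor_box above 50 N).
It fails at once if the screwdriver is dropped from more than about 25 mm (linear speed of screwdriver above 0.7 m/s and contact force between screwdriver and the fingers below 0.05 N).
It fails at once if the parts tray, the switch plate or the carton is moved by more than 20 mm (distance of any of parts_tray, switch_plate, carton from where it was at the start of the episode above 0.02 m).
It also fails if it takes over 64 s, if anything falls off the work surface, if the arm or the gripper's body presses on something with over 40 N, if the wrist force passes 120 N, or if a joint passes its speed limit or range.

## Working session

There is one attempt and no reset: what is moved stays moved. The work goes in short steps, Python scripts to look and compute and a tool call to move; the robot and the scene stay as the last step left them, time stands still between calls to the robot, and variables do not carry over. Pictures are saved under pics/ and viewed, at most 12 in all, crops included, and the job is handed in when it is done.

Besides the shell and the picture viewer there is one more tool, called after ">>>" as name([rows], argument=value, ...), one row to a line, values as JSON. apply_moves: Moves the arm, as the interface text tells. Its arguments: {"type":"object","properties":{"steps":{"type":"array","items":{"type":"array","items":{"type":"number"}}},"jaw":{"type":"number"}},"required":["steps"]}

```bash
mkdir -p pics && cat > h.py <<'E'
import numpy as np, cv2
from rig import sensors, optics, ctrl
from scipy.spatial.transform import Rotation as R
def cam(n):
    m=optics.camera_model(n); Rm=R.from_rotvec(m["rvec"]).as_matrix(); return m,Rm,np.array(m["tvec"])
def slopes(m,uv):
    K=np.array([[m["fx"],0,m["cx"]],[0,m["fy"],m["cy"]],[0,0,1.]])
    return cv2.undistortPoints(np.array(uv,float).reshape(-1,1,2),K,np.array([m["k1"],0,0,0.])).reshape(-1,2)
def on_plane(c,uv,z):
    m,Rm,t=c; s=slopes(m,uv); d=np.c_[s,np.ones(len(s))]@Rm; o=-Rm.T@t
    return o+d*((z-o[2])/d[:,2])[:,None]
def from_depth(c,uv,dep):
    m,Rm,t=c; s=slopes(m,uv); uv=np.array(uv,int).reshape(-1,2); z=dep[uv[:,1],uv[:,0]]
    return (np.c_[s,np.ones(len(s))]*z[:,None]-t)@Rm
def proj(c,P):
    m,Rm,t=c; K=np.array([[m["fx"],0,m["cx"]],[0,m["fy"],m["cy"]],[0,0,1.]])
    return cv2.projectPoints(np.array(P,float).reshape(-1,3),np.array(m["rvec"],float),t,K,np.array([m["k1"],0,0,0.]))[0].reshape(-1,2)
def snap(n,name):
    c=cam(n); p,d=optics.read_camera(n); np.savez(f"pics/{name}.npz",p=p,d=d); cv2.imwrite(f"pics/{name}.png",p[:,:,::-1]); return c,p,d
E
python3 - <<'E'
from h import *
for n in("top","scene"):
    c,p,d=snap(n,n+"0"); print(n,-c[1].T@c[2],c[1][2],c[0]["fx"],c[0]["k1"])
print(sensors.read_state())
E
```

```text
top [ 0.41251134 -0.00757717  1.09025355] [ 0.16982944  0.03138191 -0.98497367] 429.4820022871502 -0.03262073548693948
scene [ 0.99919429 -0.44654602  1.01155594] [-0.352106    0.41335096 -0.83973946] 500.5867321256251 -0.07524965362442089
{'time_s': 0.1, 'q': array([ 1.04144209e+00,  4.91480789e-01,  1.55938369e+00,  3.39143650e-05,
        1.09172867e+00, -1.05604142e-01]), 'dq': array([ 0.00161079, -0.00218594, -0.00288634,  0.00011401, -0.00226316,
        0.00060725]), 'effort': array([ 5.02096256e-03, -6.19434500e+01, -2.62031418e+01, -1.44180655e-05,
        2.71519355e-03, -9.49303313e-06]), 'tcp_pos': array([0.25686007, 0.56955606, 0.23079933]), 'tool_rot': array([-6.60608418e-01, -3.07100258e+00,  1.47811968e-03]), 'contact_force': array([-0.04467617,  0.38478086,  0.01961929]), 'moment': array([ 0.02680944,  0.00989414, -0.07291138]), 'finger_force': 0.0, 'grip_width': 0.08544747764666932}
```

View pics/top0.png

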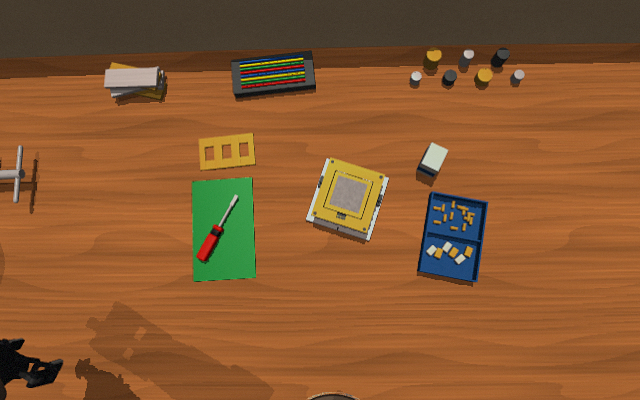

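View pics/scene0.png

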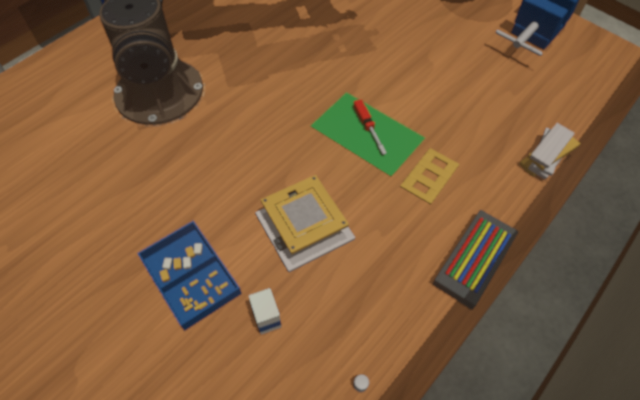

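The top view shows the mat (192–255, 178–281), the screwdriver on it (handle end 203,258; tip 238,196), the outlet at about (347,200) with its notch at (341,216), and the tray, plate and carton clear of it. The scene view confirms this. Next I measure.

```bash
python3 - <<'E'
from h import *
np.set_printoptions(precision=4,suppress=True)
def load(n):
    f=np.load(f"pics/{n}0.npz"); return cam(n),f["p"],f["d"]
for n in("top","scene"):
    c,p,d=load(n); hsv=cv2.cvtColor(p,cv2.COLOR_RGB2HSV); H,S,V=[hsv[...,i].astype(int) for i in range(3)]
    g=((H>45)&(H<80)&(S>120)).astype(np.uint8); 
    cn=max(cv2.findContours(g,0,1)[0],key=cv2.contourArea); hull=cv2.convexHull(cn)
    P=on_plane(c,hull.reshape(-1,2),.003); r=cv2.minAreaRect(P[:,:2].astype(np.float32)); print(n,"mat",r)
    inside=cv2.fillConvexPoly(np.zeros_like(g),hull,1)
    sd=(inside==1)&(g==0); sd=cv2.morphologyEx(sd.astype(np.uint8),cv2.MORPH_OPEN,np.ones((2,2)))
    red=((H<8)|(H>172))&(S>150)&(V>80)&(inside==1)
    ys,xs=np.nonzero(sd); Q=from_depth(c,np.c_[xs,ys],d)
    ys2,xs2=np.nonzero(red); Q2=from_depth(c,np.c_[xs2,ys2],d)
    print(" red n",len(xs2),"mean",Q2.mean(0),"zmed",np.median(Q2[:,2]))
    print(" mat z by depth",np.median(from_depth(c,np.argwhere(g)[:,::-1],d)[:,2]))
    A=on_plane(c,np.c_[xs,ys],.016)[:,:2]; B=on_plane(c,np.c_[xs2,ys2],.029)[:,:2]
    cn=max(cv2.findContours(sd,0,1)[0],key=cv2.contourArea); 
    rr=cv2.minAreaRect(on_plane(c,cn.reshape(-1,2),.016)[:,:2].astype(np.float32)); print(" sd rect",rr, cv2.boundingRect(cn))
    print(" red rect",cv2.minAreaRect(B.astype(np.float32)))
    # brass frame
    br=((H>18)&(H<32)&(S>130)&(V>120)).astype(np.uint8); br=cv2.morphologyEx(br,cv2.MORPH_CLOSE,np.ones((5,5)))
    cn=max(cv2.findContours(br,0,1)[0],key=cv2.contourArea); hull=cv2.convexHull(cn).reshape(-1,2)
    m=cv2.fillConvexPoly(np.zeros_like(g),hull,1); m=cv2.erode(m,np.ones((7,7))); Z=from_depth(c,np.argwhere(m)[:,::-1],d)[:,2]
    zt=np.median(Z); print(" frame z",zt,np.percentile(Z,[10,90]))
    for z in(zt,):
        print(" frame rect",cv2.minAreaRect(on_plane(c,hull,z)[:,:2].astype(np.float32)),cv2.boundingRect(cn))
    wh=((S<40)&(V>170)).astype(np.uint8)
E
```

```text
top mat ((0.5270707011222839, 0.27548277378082275), (0.25865867733955383, 0.158968985080719), 3.4199419021606445)
 red n 303 mean [0.4842 0.3038 0.0346] zmed 0.027999694391885314
 mat z by depth 0.0025861157367631465
 sd rect ((0.5263009667396545, 0.2811903953552246), (0.03181371092796326, 0.18731215596199036), 61.35667419433594) (197, 196, 42, 67)
 red rect ((0.48935937881469727, 0.302932471036911), (0.024260589852929115, 0.0923750028014183), 61.774925231933594)
 frame z 0.0683789005992066 [0.0656 0.0707]
 frame rect ((0.5992773771286011, -0.04361294209957123), (0.1407429575920105, 0.1518925130367279), 71.04412841796875) (311, 157, 74, 76)
scene mat ((0.5261052250862122, 0.2751929759979248), (0.2563679814338684, 0.15655659139156342), 3.159212589263916)
 red n 218 mean [0.4913 0.2968 0.0314] zmed 0.02787359847271833
 mat z by depth 0.0029276416501494784
 sd rect ((0.5277354717254639, 0.28239816427230835), (0.038450077176094055, 0.20120380818843842), 58.62709426879883) (354, 100, 34, 57)
 red rect ((0.4930051863193512, 0.29687583446502686), (0.024883834645152092, 0.09873966872692108), 61.3084716796875)
 frame z 0.06845242575319654 [0.0659 0.0708]
 frame rect ((0.5985283851623535, -0.04465872794389725), (0.14066378772258759, 0.1511336863040924), 71.21326446533203) (261, 176, 87, 77)
```

>>> apply_moves([
  [-0.034, -0.015, 0.005, 0, 0, 0.4],
  [-0.034, -0.015, 0.005, 0, 0, 0.4],
  [-0.034, -0.015, 0.005, 0, 0, 0.4],
  [-0.034, -0.015, 0.005, 0, 0, 0.4],
  [-0.034, -0.015, 0.005, 0, 0, 0.4],
  [-0.034, -0.015, 0.005, 0, 0, 0.4],
  [-0.034, -0.015, 0.005, 0, 0, 0.4],
  [-0.034, -0.015, 0.005, 0, 0, 0.4],
  [-0.034, -0.015, 0.005, 0, 0, 0.4],
  [-0.034, -0.015, 0.005, 0, 0, 0.4],
], jaw=1)

```text
time_s: 1.1
tcp_pos: [0.4971, 0.2842, 0.1809]
tool_rot: [-0.768, -3.046, 0.0]
contact_force: [0.5, 1.0, -0.7]
grip_width: 0.0855
finger_force: 0.0
```

```bash
python3 - <<'E'
from h import *
np.set_printoptions(precision=4,suppress=True)
c,p,d=snap("wrist","w1"); s=sensors.read_state(); print(s["tcp_pos"],s["tool_rot"],s["q"]); print(-c[1].T@c[2],c[1][2])
T=R.from_rotvec(s["tool_rot"]).as_matrix(); print(T)
E
```

```text
[0.4998 0.2808 0.1801] [ 0.7717  3.0451 -0.0019] [ 0.3972  0.4755  1.7455 -0.0014  0.9211 -0.6764]
[0.4333 0.3199 0.3227] [ 0.2532 -0.1361 -0.9578]
[[-0.8793  0.4763 -0.0001]
 [ 0.4763  0.8793 -0.0012]
 [-0.0005 -0.0011 -1.    ]]
```

View pics/w1.png

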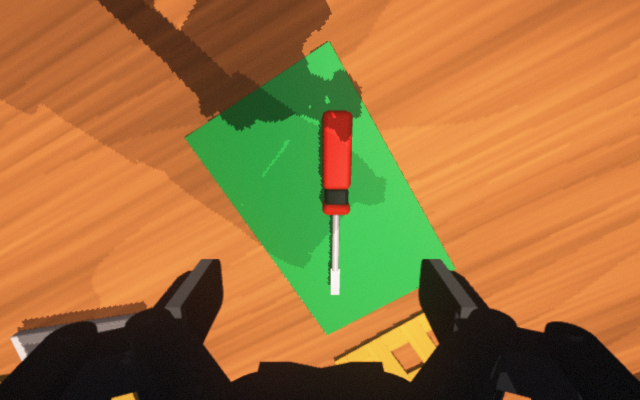

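The wrist picture shows the screwdriver nearly vertical in the image: handle from (337,112) to (336,213), blade tip at (335,294).

```bash
python3 - <<'E'
from h import *
np.set_printoptions(precision=4,suppress=True)
f=np.load("pics/w1.npz");p,d=f["p"],f["d"]; c=cam("wrist")
hsv=cv2.cvtColor(p,cv2.COLOR_RGB2HSV).astype(int);H,S,V=hsv[...,0],hsv[...,1],hsv[...,2]
win=np.zeros(H.shape,bool);win[95:300,300:372]=1
red=win&((H<6)|(H>174))&(S>170)
ys,xs=np.nonzero(red); Q=from_depth(c,np.c_[xs,ys],d); print("handle z depth",np.percentile(Q[:,2],[10,50,90]))
B=on_plane(c,np.c_[xs,ys],.029)[:,:2]; r=cv2.minAreaRect(B.astype(np.float32)); print("red rect",r)
sh=win&(S<60)&(V>110); sh[:216]=0
ys,xs=np.nonzero(sh); A=on_plane(c,np.c_[xs,ys],.017)[:,:2]; print("shank rect",cv2.minAreaRect(A.astype(np.float32)), "n",len(xs),ys.min(),ys.max(),xs.min(),xs.max())
tip=on_plane(c,[[335,294.5]],.016)[0]; mid=on_plane(c,[[np.median(xs[ys<240]),220]],.018)[0]
print("tip",tip,"shank",mid)
hm=np.array(r[0]); dr=tip[:2]-hm; L=np.linalg.norm(dr); u=dr/L; print("L tip-handle centre (137.5):",L,"dir deg",np.degrees(np.arctan2(u[1],u[0])))
o=(hm+17.5e-3*u+tip[:2]-.12*u)/2; print("origin",o, "from tip",tip[:2]-.12*u)
s=sensors.read_state();T=R.from_rotvec(s["tool_rot"]).as_matrix(); print("move in tool", T.T@(np.r_[o,.006]-s["tcp_pos"]), "x dir deg",np.degrees(np.arctan2(T[1,0],T[0,0])), s["tcp_pos"])
# datum line & box from top
c=cam("top");q=np.load("pics/top0.npz")["p"]; b=q[140:260,290:410]; cv2.imwrite("pics/box.png",cv2.resize(b,None,fx=5,fy=5,interpolation=2)[:,:,::-1])
E
```

```text
handle z depth [0.0255 0.027  0.0281]
red rect ((0.49050387740135193, 0.3031107783317566), (0.023859532549977303, 0.09186237305402756), 61.76350784301758)
shank rect ((0.5738281011581421, 0.25782662630081177), (0.009233569726347923, 0.08556263148784637), 62.521480560302734) n 600 216 294 330 339
tip [0.6131 0.238  0.016 ] shank [0.5395 0.2764 0.018 ]
L tip-handle centre (137.5): 0.13878225877988662 dir deg -27.981192182359077
origin [0.5065 0.2946] from tip [0.5071 0.2943]
move in tool [0.0007 0.0155 0.1741] x dir deg 151.5587509544515 [0.4998 0.2808 0.1801]
```

View pics/box.png

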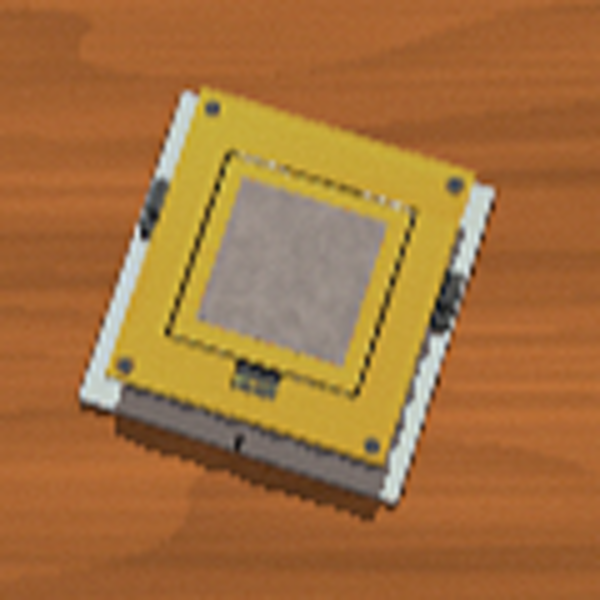

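>>> apply_moves([
  [0.001, 0.0155, 0.02, 0, 0, -0.4],
  [0, 0, 0.03, 0, 0, 0],
  [0, 0, 0.03, 0, 0, 0],
  [0, 0, 0.03, 0, 0, 0],
  [0, 0, 0.03, 0, 0, 0],
  [0, 0, 0.02, 0, 0, 0],
  [0, 0, 0.008, 0, 0, 0],
  [0, 0, 0.005, 0, 0, 0],
  [0, 0, 0, 0, 0, 0],
], jaw=1)

```text
time_s: 2.05
tcp_pos: [0.5029, 0.2998, 0.0084]
tool_rot: [0.757, 3.049, 0.0]
contact_force: [-0.2, 0.6, 0.5]
grip_width: 0.0854
finger_force: 0.0
```

>>> apply_moves([
  [0, 0, 0, 0, 0, 0],
  [0, 0, 0, 0, 0, 0],
  [0, 0, 0, 0, 0, 0],
  [0, 0, 0, 0, 0, 0],
  [0, 0, 0, 0, 0, 0],
  [0, 0, 0, 0, 0, 0],
  [0, 0, 0, 0, 0, 0],
  [0, 0, 0, 0, 0, 0],
], jaw=-1)

```text
time_s: 2.85
tcp_pos: [0.5031, 0.2999, 0.0089]
tool_rot: [0.757, 3.048, 0.001]
contact_force: [-0.4, -0.1, 6.1]
grip_width: 0.0248
finger_force: 60.3
```

>>> apply_moves([
  [0, 0, -0.01, 0, 0, 0],
  [0, 0, -0.025, 0, 0, 0],
  [0, 0, -0.04, 0, 0, 0],
  [0, 0, -0.04, 0, 0, 0],
  [0, 0, -0.035, 0, 0, -4.5],
  [0, 0, -0.03, 0, 0, -4.5],
  [0, 0, 0, 0, 6.75, 0],
  [0, 0, 0, 0, 6.75, 0],
  [0, 0, 0, 0, 6.75, 0],
  [0, 0, 0, 0, 6.75, 0],
])

```text
time_s: 3.85
tcp_pos: [0.5029, 0.2997, 0.1896]
tool_rot: [-0.437, -2.635, -0.108]
contact_force: [-0.6, 1.5, -0.9]
grip_width: 0.0249
finger_force: 59.4
```

```bash
cat >> h.py <<'E'
np.set_printoptions(precision=4,suppress=True)
BO=np.array([.599,-.044]); YAW=np.radians(-19.0); ZT=.0684
U=np.array([np.cos(YAW),np.sin(YAW)]); W=np.array([-U[1],U[0]])
TIPT=np.array([-.1255,0,-.007])   # tip in tool frame (TCP)
def box2w(x,y,z): return np.r_[BO+x*U+y*W, ZT+z]      # z above frame top
def w2box(P): P=np.array(P); d=P[:2]-BO; return np.array([d@U,d@W,P[2]-ZT])
def tipnow(s=None):
    s=s or sensors.read_state(); T=R.from_rotvec(s["tool_rot"]).as_matrix(); return s["tcp_pos"]+T@TIPT,T,s
def report():
    t,T,s=tipnow(); b=-T[:,0]; print("tip box",w2box(t)*1e3,"pitch down",np.degrees(np.arcsin(-b[2])),"yaw",np.degrees(np.arctan2(b[1],b[0])),"roll",T[2,1],"F",s["contact_force"],"M",s["moment"],"t",s["time_s"])
    return t,T,s
E
python3 - <<'E'
from h import *
t,T,s=report(); print(s["q"], "tip w",t)
print("to pre (tool axes)",T.T@(box2w(-.095,0,.02)-t), "via up",T.T@[0,0,.05])
c=cam("top"); print("datum (-80,0)",w2box(on_plane(c,[[337.8,228.4]],.012)[0]),"notch (-55,0)",w2box(on_plane(c,[[341.4,215.6]],.0684)[0]))
E
```

```text
tip box [-87.9602 294.0877  70.0145] pitch down 27.219282062342135 yaw -18.810202275540643 roll 0.0016151251070099515 F [-0.5811  1.4857 -0.8831] M [-0.0941 -0.2625 -0.0291] t 3.85
[ 0.3043  0.6193  1.5212  0.2795  1.4    -1.0415] tip w [0.6116 0.2627 0.1384]
to pre (tool axes) [-0.0157 -0.2941  0.0476] via up [ 0.0229  0.0001 -0.0445]
datum (-80,0) [-0.0805 -0.001  -0.0564] notch (-55,0) [-0.0542 -0.0009  0.    ]
```

>>> apply_moves([
  [0, -0.03, 0, 0, 0, 0],
  [0, -0.036, 0, 0, 0, 0],
  [0, -0.036, 0, 0, 0, 0],
  [0, -0.036, 0, 0, 0, 0],
  [0, -0.036, 0, 0, 0, 0],
  [0, -0.036, 0, 0, 0, 0],
  [0, -0.036, 0, 0, 0, 0],
  [-0.005, -0.03, 0.01, 0, 0, 0],
  [-0.005, -0.019, 0.018, 0, 0, 0],
  [-0.005, 0, 0.018, 0, 0, 0],
])

```text
time_s: 4.85
tcp_pos: [0.3997, 0.0213, 0.1407]
tool_rot: [-0.442, -2.639, -0.106]
contact_force: [0.5, 0.3, -1.0]
grip_width: 0.0249
finger_force: 59.4
```

```bash
python3 - <<'E'
from h import *
t,T,s=report(); 
ct,pt,_=snap("top","top2"); cs,ps,_=snap("scene","scene2"); report()
t,T,s=tipnow()
a=proj(ct,[t])[0]; b=proj(cs,[t])[0]; print("pred",a,b)
def crop(p,u,r=40): 
    x,y=[int(round(v)) for v in u]; return cv2.resize(np.ascontiguousarray(p[y-r:y+r,x-r:x+r]),None,fx=5,fy=5,interpolation=cv2.INTER_NEAREST),(x-r,y-r)
A,oa=crop(pt,a);B,ob=crop(ps,b); print(oa,ob); cv2.imwrite("pics/tip2.png",np.hstack([A,B])[:,:,::-1])
E
```

```text
tip box [-94.6292  -3.0996  21.7169] pitch down 26.92751917500246 yaw -19.004303719525215 roll 0.00010954187064345089 F [ 0.5364  0.2979 -1.0307] M [-0.086  -0.2841 -0.0148] t 4.85
tip box [-95.7397  -1.8001  20.4019] pitch down 27.14884897069454 yaw -18.956163688098638 roll -0.000330800509067114 F [-0.9583 -0.1341 -0.2762] M [-0.1416 -0.2485  0.0077] t 4.95
pred [336.3672 231.3281] [283.1093 175.4819]
(296, 191) (243, 135)
```

View pics/tip2.png

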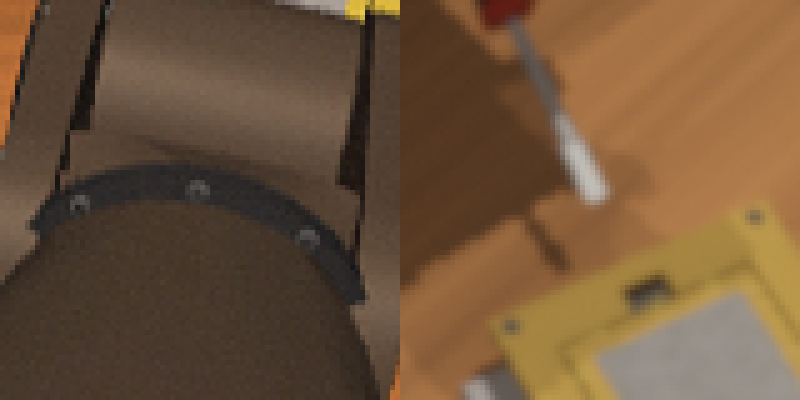

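>>> apply_moves([
  [-0.012, 0, 0, 0, 0, 0],
  [-0.012, 0.0, 0.001, 0, 0, 0],
  [-0.006, 0.0, 0, 0, 0, 0],
  [0, 0, 0, 0, 0, 0],
  [0, 0, 0, 0, 0, 0],
])

```text
time_s: 5.45
tcp_pos: [0.4252, 0.0146, 0.126]
tool_rot: [-0.438, -2.638, -0.105]
contact_force: [-1.1, -0.2, -1.2]
grip_width: 0.0248
finger_force: 59.4
```

```bash
python3 - <<'E'
from h import *
report()
E
```

```text
tip box [-68.4801  -0.9064   6.8267] pitch down 27.017624162938144 yaw -18.870081867616474 roll 4.86741842889854e-05 F [-1.0696 -0.2381 -1.2305] M [-0.0409 -0.269   0.0169] t 5.45
```

>>> apply_moves([
  [-0.0009, 0, 0.0018, 0, 0, 0],
  [-0.0009, 0, 0.0018, 0, 0, 0],
  [0, 0, 0, 0, 0, 0],
])

```text
time_s: 5.75
tcp_pos: [0.4249, 0.0146, 0.1218]
tool_rot: [-0.439, -2.638, -0.105]
contact_force: [0.8, -0.1, -0.5]
grip_width: 0.0245
finger_force: 59.4
```

>>> apply_moves([
  [-0.00045, 0, 0.0009, 0, 0, 0],
  [0, 0, 0, 0, 0, 0],
])

```text
time_s: 5.95
tcp_pos: [0.425, 0.0145, 0.1209]
tool_rot: [-0.439, -2.639, -0.105]
contact_force: [-0.9, -0.1, -1.4]
grip_width: 0.0248
finger_force: 59.4
```

>>> apply_moves([
  [-0.00045, 0, 0.0009, 0, 0, 0],
  [0, 0, 0, 0, 0, 0],
])

```text
time_s: 6.15
tcp_pos: [0.4251, 0.0145, 0.1199]
tool_rot: [-0.439, -2.638, -0.105]
contact_force: [-0.5, 0.4, -0.0]
grip_width: 0.0251
finger_force: 59.4
```

```bash
python3 - <<'E'
from h import *
report()
E
```

```text
tip box [-68.5387  -1.0327   0.7474] pitch down 27.00441161438419 yaw -18.87935047047909 roll 9.029496550072569e-05 F [-0.4799  0.4399 -0.0148] M [-0.0773 -0.2796  0.0273] t 6.15
```

>>> apply_moves([
  [-0.00045, 0, 0.0009, 0, 0, 0],
  [0, 0, 0, 0, 0, 0],
])

```text
time_s: 6.35
tcp_pos: [0.4251, 0.0145, 0.1188]
tool_rot: [-0.439, -2.639, -0.105]
contact_force: [-0.0, 0.6, -1.5]
grip_width: 0.0247
finger_force: 59.4
```

>>> apply_moves([
  [-0.00045, 0, 0.0009, 0, 0, 0],
  [0, 0, 0, 0, 0, 0],
])

```text
time_s: 6.55
tcp_pos: [0.425, 0.0146, 0.118]
tool_rot: [-0.439, -2.638, -0.105]
contact_force: [-1.3, 0.2, 1.0]
grip_width: 0.0247
finger_force: 59.6
```

>>> apply_moves([
  [-0.00045, 0, 0.0009, 0, 0, 0],
  [0, 0, 0, 0, 0, 0],
])

```text
time_s: 6.75
tcp_pos: [0.4247, 0.0146, 0.1171]
tool_rot: [-0.439, -2.638, -0.106]
contact_force: [-3.9, 1.9, 5.3]
grip_width: 0.0248
finger_force: 59.9
```

```bash
python3 - <<'E'
from h import *
report()
E
```

```text
tip box [-68.8944  -1.0411  -2.1326] pitch down 27.04173774429612 yaw -18.87860160860444 roll 5.61034446517894e-05 F [-3.8572  1.9432  5.3052] M [ 0.0599  0.2235 -0.0219] t 6.75
```

```bash
cat >> h.py <<'E'
ZT=.0663
def plan(x,y,z,pitch):
    """x,y,z of the tip in mm (box frame, z from frame top). Row: turn about tool y (applied in the same row; shift is along axes before the turn)."""
    t,T,s=report(); b=-T[:,0]; dp=pitch-np.degrees(np.arcsin(-b[2])); dy=np.degrees(YAW-np.arctan2(b[1],b[0]))
    g=box2w(x/1e3,y/1e3,z/1e3); T2=T@R.from_euler('y',dp,degrees=True).as_matrix(); tcp=g-T2@TIPT
    print(f"shift tool now mm {T.T@(tcp-s['tcp_pos'])*1e3}, turn y {dp:.2f} deg; shift in turned axes {T2.T@(tcp-s['tcp_pos'])*1e3}; yaw err {dy:.2f}")
E
python3 - <<'E'
from h import *
plan(-60,-1,4,35)
E
```

```text
tip box [-68.8944  -1.0411  -0.0326] pitch down 27.04173774429612 yaw -18.87860160860444 roll 5.61034446517894e-05 F [-3.8572  1.9432  5.3052] M [ 0.0599  0.2235 -0.0219] t 6.75
shift tool now mm [ -6.3283   0.0227 -25.0786], turn y 7.96 deg; shift in turned axes [ -2.7951   0.0227 -25.7132]; yaw err -0.12
```

>>> apply_moves([
  [0, 0, -0.013, 0, 0, 0],
  [-0.006, 0, -0.013, 0, 0, 0],
  [0, 0, 0, 0, 4, 0],
  [0, 0, 0, 0, 4, 0],
  [0, 0, 0, 0, 0, 0],
  [0, 0, 0, 0, 0, 0],
])

```text
time_s: 7.35
tcp_pos: [0.4413, 0.0089, 0.1369]
tool_rot: [-0.416, -2.503, -0.131]
contact_force: [0.0, -0.9, -0.6]
grip_width: 0.0249
finger_force: 59.4
```

```bash
python3 - <<'E'
from h import *
plan(-51.5,-1,-2.5,35)
plan(-43,-1,-9,35)
ps=optics.read_camera("scene")[0]; t=tipnow()[0]; b=proj(cam("scene"),[t])[0]; print("pred",b,"notch c",proj(cam("scene"),[box2w(-.055,-.001,0)]))
x,y=282,175; cv2.imwrite("pics/tip3.png",cv2.resize(np.ascontiguousarray(ps[y-25:y+35,x-35:x+45]),None,fx=8,fy=8,interpolation=cv2.INTER_NEAREST)[:,:,::-1])
E
```

```text
tip box [-59.4733  -1.0878   4.4974] pitch down 34.93063545707985 yaw -18.888202926395 roll -8.771415821050288e-05 F [ 0.0394 -0.8776 -0.6065] M [-0.0947 -0.3909 -0.039 ] t 7.35
shift tool now mm [-10.5353   0.0723   1.0194], turn y 0.07 deg; shift in turned axes [-10.5365   0.0723   1.0066]; yaw err -0.11
tip box [-59.4733  -1.0878   4.4974] pitch down 34.93063545707985 yaw -18.888202926395 roll -8.771415821050288e-05 F [ 0.0394 -0.8776 -0.6065] M [-0.0947 -0.3909 -0.039 ] t 7.35
shift tool now mm [-21.2257   0.0558   1.4814], turn y 0.07 deg; shift in turned axes [-21.2275   0.0558   1.4557]; yaw err -0.11
pred [291.068  191.4112] notch c [[292.1185 194.0839]]
```

View pics/tip3.png

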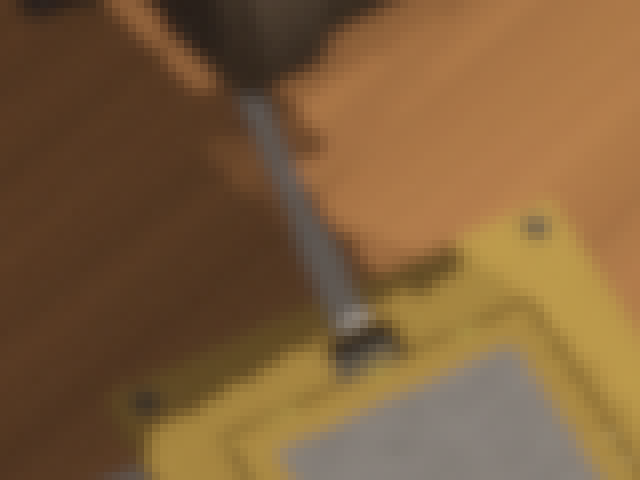

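>>> apply_moves([
  [-0.0025, 0, 0.0003, 0, 0, 0],
  [-0.0025, 0, 0.0003, 0, 0, 0],
  [-0.0025, 0, 0.0002, 0, 0, 0],
  [-0.0025, 0, 0.0002, 0, 0, 0],
  [0, 0, 0, 0, 0, 0],
])

```text
time_s: 7.9
tcp_pos: [0.4487, 0.0065, 0.1306]
tool_rot: [-0.416, -2.502, -0.131]
contact_force: [0.4, 0.6, -1.4]
grip_width: 0.0248
finger_force: 59.4
```

>>> apply_moves([
  [-0.002, 0, 0.0001, 0, 0, 0],
  [-0.002, 0, 0.0001, 0, 0, 0],
  [0, 0, 0, 0, 0, 0],
])

```text
time_s: 8.2
tcp_pos: [0.4516, 0.0054, 0.1282]
tool_rot: [-0.416, -2.501, -0.131]
contact_force: [1.0, -0.3, -0.1]
grip_width: 0.0248
finger_force: 59.4
```

>>> apply_moves([
  [-0.002, 0, 0.0001, 0, 0, 0],
  [-0.0015, 0, 0.0001, 0, 0, 0],
  [0, 0, 0, 0, 0, 0],
])

```text
time_s: 8.5
tcp_pos: [0.4542, 0.0046, 0.126]
tool_rot: [-0.416, -2.501, -0.131]
contact_force: [-1.2, 0.0, -2.2]
grip_width: 0.0248
finger_force: 59.4
```

```bash
python3 - <<'E'
from h import *
report()
E
```

```text
tip box [-45.9167  -0.9923  -6.5094] pitch down 35.00349099636353 yaw -18.87951528268637 roll 6.674838132302019e-05 F [-1.2185  0.0285 -2.1987] M [-0.1096 -0.3316 -0.0378] t 8.5
```

>>> apply_moves([
  [-0.001, 0, 0.0002, 0, 0, 0],
  [-0.001, 0, 0.0002, 0, 0, 0],
  [0, 0, 0, 0, 0, 0],
])

```text
time_s: 8.8
tcp_pos: [0.4555, 0.0041, 0.1246]
tool_rot: [-0.416, -2.502, -0.131]
contact_force: [0.3, 0.8, -1.0]
grip_width: 0.0249
finger_force: 59.4
```

>>> apply_moves([
  [-0.0008, 0, 0.0002, 0, 0, 0],
  [-0.0008, 0, 0.0002, 0, 0, 0],
  [0, 0, 0, 0, 0, 0],
])

```text
time_s: 9.1
tcp_pos: [0.4565, 0.0038, 0.1235]
tool_rot: [-0.416, -2.501, -0.131]
contact_force: [0.6, -0.3, -0.3]
grip_width: 0.0248
finger_force: 59.4
```

```bash
python3 - <<'E'
from h import *
report()
E
```

```text
tip box [-43.5376  -0.9829  -9.1073] pitch down 35.00802698107716 yaw -18.877877915004078 roll 8.557864480839006e-05 F [ 0.5517 -0.3004 -0.2573] M [-0.0943 -0.3084  0.009 ] t 9.1
```

```bash
cat >> h.py <<'E'
def seq(wps,n,y=-1):
    """waypoints (x,z,pitch) mm/deg from the present pose; n rows per leg; prints tool-axis rows"""
    t,T,s=report(); P=s["tcp_pos"]; b=-T[:,0]; p=np.degrees(np.arcsin(-b[2])); q=w2box(t)*1e3; cur=np.array([q[0],q[2],p]); y0=q[1]
    for w,k in zip(wps,n):
        for i in range(k):
            a=cur+(np.array(w)-cur)*(i+1)/k; T2=T@R.from_euler('y',a[2]-p,degrees=True).as_matrix()
            P2=box2w(a[0]/1e3,y/1e3,a[1]/1e3)-T2@TIPT; d=T.T@(P2-P)*1e3
            print(f"[{d[0]/1e3:.4f}, {d[1]/1e3:.4f}, {d[2]/1e3:.4f}, 0, {a[2]-p:.2f}, 0],"); T,P,p=T2,P2,a[2]
        cur=np.array(w,float); print("--",w)
E
python3 - <<'E'
from h import *
seq([(-39.5,-8.6,24.5),(-38,-8.5,23),(-36.9,-1.8,10),(-37,3.5,0),(-37,9,-8)],[5,1,7,5,4])
E
```

```text
tip box [-43.5376  -0.9829  -9.1073] pitch down 35.00802698107716 yaw -18.877877915004078 roll 8.557864480839006e-05 F [ 0.5517 -0.3004 -0.2573] M [-0.0943 -0.3084  0.009 ] t 9.1
[-0.0009, -0.0000, 0.0041, 0, -2.10, 0],
[-0.0010, -0.0000, 0.0041, 0, -2.10, 0],
[-0.0010, -0.0000, 0.0041, 0, -2.10, 0],
[-0.0010, -0.0000, 0.0041, 0, -2.10, 0],
[-0.0010, -0.0000, 0.0041, 0, -2.10, 0],
-- (-39.5, -8.6, 24.5)
[-0.0015, -0.0000, 0.0026, 0, -1.50, 0],
-- (-38, -8.5, 23)
[-0.0001, -0.0000, 0.0031, 0, -1.86, 0],
[-0.0001, -0.0000, 0.0031, 0, -1.86, 0],
[-0.0001, -0.0000, 0.0031, 0, -1.86, 0],
[-0.0002, -0.0000, 0.0031, 0, -1.86, 0],
[-0.0002, -0.0000, 0.0031, 0, -1.86, 0],
[-0.0002, -0.0000, 0.0031, 0, -1.86, 0],
[-0.0002, -0.0000, 0.0031, 0, -1.86, 0],
-- (-36.9, -1.8, 10)
[-0.0001, 0.0000, 0.0033, 0, -2.00, 0],
[-0.0002, 0.0000, 0.0033, 0, -2.00, 0],
[-0.0002, 0.0000, 0.0033, 0, -2.00, 0],
[-0.0002, 0.0000, 0.0033, 0, -2.00, 0],
[-0.0003, 0.0000, 0.0033, 0, -2.00, 0],
-- (-37, 3.5, 0)
[-0.0003, 0.0000, 0.0030, 0, -2.00, 0],
[-0.0004, 0.0000, 0.0030, 0, -2.00, 0],
[-0.0004, 0.0000, 0.0030, 0, -2.00, 0],
[-0.0005, 0.0000, 0.0030, 0, -2.00, 0],
-- (-37, 9, -8)
```

>>> apply_moves([
  [-0.001, 0, 0.0041, 0, -2.1, 0],
  [-0.001, 0, 0.0041, 0, -2.1, 0],
  [-0.001, 0, 0.0041, 0, -2.1, 0],
  [0, 0, 0, 0, 0, 0],
])

```text
time_s: 9.5
tcp_pos: [0.4521, 0.0053, 0.1117]
tool_rot: [-0.434, -2.61, -0.111]
contact_force: [0.7, -0.2, 0.1]
grip_width: 0.0247
finger_force: 59.5
```

>>> apply_moves([
  [-0.001, 0, 0.0041, 0, -2.1, 0],
  [-0.001, 0, 0.0041, 0, -2.1, 0],
  [0, 0, 0, 0, 0, 0],
])

```text
time_s: 9.8
tcp_pos: [0.4506, 0.0058, 0.1036]
tool_rot: [-0.446, -2.682, -0.097]
contact_force: [-0.6, -0.0, 2.7]
grip_width: 0.0246
finger_force: 59.8
```

>>> apply_moves([
  [-0.0015, 0, 0.0026, 0, -1.5, 0],
  [0, 0, 0, 0, 0, 0],
])

```text
time_s: 10.0
tcp_pos: [0.451, 0.0057, 0.1007]
tool_rot: [-0.45, -2.707, -0.092]
contact_force: [-0.2, 0.6, 4.0]
grip_width: 0.0251
finger_force: 60.0
```

```bash
python3 - <<'E'
from h import *
report()
E
```

```text
tip box [-37.844   -0.9137  -8.2841] pitch down 23.0291451863238 yaw -18.87345218314816 roll 0.00017649709446866668 F [-0.1507  0.601   4.0189] M [-0.0799 -0.1249 -0.049 ] t 10.0
```

>>> apply_moves([
  [-0.0001, 0, 0.0031, 0, -1.86, 0],
  [-0.0001, 0, 0.0031, 0, -1.86, 0],
  [0, 0, 0, 0, 0, 0],
])

```text
time_s: 10.3
tcp_pos: [0.4486, 0.0065, 0.0948]
tool_rot: [-0.46, -2.769, -0.079]
contact_force: [-3.0, 0.3, 5.7]
grip_width: 0.025
finger_force: 60.0
```

>>> apply_moves([
  [-0.0001, 0, 0.0031, 0, -1.86, 0],
  [0, 0, 0, 0, 0, 0],
])

```text
time_s: 10.5
tcp_pos: [0.4478, 0.0068, 0.0918]
tool_rot: [-0.466, -2.801, -0.072]
contact_force: [-2.4, 0.8, 6.0]
grip_width: 0.025
finger_force: 60.1
```

>>> apply_moves([
  [-0.0002, 0, 0.0031, 0, -1.86, 0],
  [0, 0, 0, 0, 0, 0],
])

```text
time_s: 10.7
tcp_pos: [0.447, 0.007, 0.0888]
tool_rot: [-0.471, -2.832, -0.065]
contact_force: [-2.0, 0.3, 6.6]
grip_width: 0.0246
finger_force: 60.2
```

```bash
python3 - <<'E'
from h import *
report()
E
```

```text
tip box [-37.6211  -0.9661  -4.6724] pitch down 15.659710773284434 yaw -18.875226263327725 roll -2.8102351115326385e-05 F [-2.0072  0.3264  6.6326] M [0.0164 0.1891 0.0292] t 10.7
```

>>> apply_moves([
  [-0.0002, 0, 0.0031, 0, -1.86, 0],
  [0, 0, 0, 0, 0, 0],
])

```text
time_s: 10.9
tcp_pos: [0.4465, 0.0072, 0.0857]
tool_rot: [-0.476, -2.864, -0.058]
contact_force: [-1.6, 0.5, 6.3]
grip_width: 0.025
finger_force: 60.2
```

>>> apply_moves([
  [-0.0002, 0, 0.0031, 0, -1.86, 0],
  [0, 0, 0, 0, 0, 0],
])

```text
time_s: 11.1
tcp_pos: [0.446, 0.0074, 0.0826]
tool_rot: [-0.482, -2.896, -0.05]
contact_force: [-1.7, -0.1, 7.1]
grip_width: 0.0243
finger_force: 60.3
```

>>> apply_moves([
  [-0.0002, 0, 0.0031, 0, -1.86, 0],
  [0, 0, 0, 0, 0, 0],
])

```text
time_s: 11.3
tcp_pos: [0.4454, 0.0076, 0.0796]
tool_rot: [-0.487, -2.928, -0.043]
contact_force: [-3.1, 1.3, 7.4]
grip_width: 0.0244
finger_force: 60.3
```

>>> apply_moves([
  [-0.0002, 0, 0.0033, 0, -2, 0],
  [-0.0002, 0, 0.0033, 0, -2, 0],
  [0, 0, 0, 0, 0, 0],
])

```text
time_s: 11.6
tcp_pos: [0.4452, 0.0077, 0.0729]
tool_rot: [-0.498, -2.997, -0.026]
contact_force: [-3.4, 1.3, 7.9]
grip_width: 0.0249
finger_force: 60.4
```

>>> apply_moves([
  [-0.0002, 0, 0.0033, 0, -2, 0],
  [-0.0002, 0, 0.0033, 0, -2, 0],
  [-0.0003, 0, 0.0033, 0, -2, 0],
  [0, 0, 0, 0, 0, 0],
])

```text
time_s: 12.0
tcp_pos: [0.4458, 0.0076, 0.063]
tool_rot: [0.515, 3.098, -0.0]
contact_force: [0.0, 2.2, 5.6]
grip_width: 0.0245
finger_force: 60.3
```

```bash
python3 - <<'E'
from h import *
report()
c,p,d=snap("scene","s4"); t=tipnow()[0]; print(proj(c,[t]))
# lid: depth on inlay; plane slope along box x
e=[box2w(x/1e3,y/1e3,.0) for x in (-44,-30,-10,10,30,44) for y in(-25,25)]
uv=proj(c,e).round().astype(int); P=from_depth(c,uv,d); print(np.array([w2box(q)*1e3 for q in P]))
E
```

```text
tip box [-36.1674  -0.8227   3.8982] pitch down -0.07011190241911147 yaw -18.872644610019385 roll 0.00011284880974463272 F [0.0072 2.1542 5.6403] M [ 0.0611 -0.392   0.0892] t 12.0
[[295.9981 199.3157]]
[[-37.0362 -27.3647  11.7688]
 [-37.8286  22.8951   9.9058]
 [-24.7858 -26.4361   7.5076]
 [-23.7325  22.8892   8.528 ]
 [ -4.4514 -27.0347   7.8903]
 [ -4.9259  22.7804   9.888 ]
 [ 13.3528 -26.4933   8.35  ]
 [ 13.6212  22.634    7.1429]
 [ 33.8543 -27.6117   6.1143]
 [ 34.2298  23.6873   6.8487]
 [ 45.7968 -26.7748   2.2238]
 [ 47.6323  23.6559   5.5866]]
```

```bash
cat >> h.py <<'E'
def lidtip(th,r,off=3.0):
    th=np.radians(th); return (47-r*np.cos(th)-off*np.sin(th), -2+r*np.sin(th)-off*np.cos(th))
E
python3 - <<'E'
from h import *
w=[(-37,9,-8)]+[(*lidtip(a,r),-8) for a,r in [(12,84),(20,83),(30,82),(40,81),(50,80),(60,79),(70,78),(80,77),(90,76),(100,75),(105,75),(109,75)]]
seq(w,[4,1,2,2,2,2,2,2,2,2,2,2,2])
E
```

```text
tip box [-36.2219  -0.8063   3.7968] pitch down -0.0018247615117193909 yaw -18.868467392770057 roll 4.190245888585374e-05 F [-0.8139  1.4467  6.628 ] M [ 0.0531 -0.3474  0.0774] t 12.05
[-0.0001, -0.0002, 0.0031, 0, -2.00, 0],
[-0.0002, 0.0000, 0.0031, 0, -2.00, 0],
[-0.0002, 0.0000, 0.0031, 0, -2.00, 0],
[-0.0003, 0.0000, 0.0031, 0, -2.00, 0],
-- (-37, 9, -8)
[-0.0017, -0.0000, -0.0033, 0, 0.00, 0],
-- (np.float64(-35.78813353409296), np.float64(12.530139226490366), -8)
[-0.0026, -0.0000, -0.0052, 0, 0.00, 0],
[-0.0026, -0.0000, -0.0052, 0, 0.00, 0],
-- (np.float64(-32.020547955207405), np.float64(23.568594033672777), -8)
[-0.0041, -0.0000, -0.0059, 0, 0.00, 0],
[-0.0041, -0.0000, -0.0059, 0, 0.00, 0],
-- (np.float64(-25.51408311032398), np.float64(36.40192378864668), -8)
[-0.0050, -0.0000, -0.0050, 0, 0.00, 0],
[-0.0050, -0.0000, -0.0050, 0, 0.00, 0],
-- (np.float64(-16.977962721696837), np.float64(47.76766305525274), -8)
[-0.0057, -0.0000, -0.0040, 0, 0.00, 0],
[-0.0057, -0.0000, -0.0040, 0, 0.00, 0],
-- (np.float64(-6.721142104280082), np.float64(57.355192620458624), -8)
[-0.0063
[... 336 characters left out ...]
,
[-0.0067, -0.0000, -0.0006, 0, 0.00, 0],
-- (np.float64(30.674667060609735), np.float64(73.30925244893923), -8)
[-0.0066, -0.0000, 0.0006, 0, 0.00, 0],
[-0.0066, -0.0000, 0.0006, 0, 0.00, 0],
-- (np.float64(43.99999999999999), np.float64(74.0), -8)
[-0.0064, -0.0000, 0.0017, 0, 0.00, 0],
[-0.0064, -0.0000, 0.0017, 0, 0.00, 0],
-- (np.float64(57.06919006598315), np.float64(72.38152600891638), -8)
[-0.0031, -0.0000, 0.0010, 0, 0.00, 0],
[-0.0031, -0.0000, 0.0010, 0, 0.00, 0],
-- (np.float64(63.51365090382186), np.float64(71.22089410698769), -8)
[-0.0024, -0.0000, 0.0010, 0, 0.00, 0],
[-0.0024, -0.0000, 0.0010, 0, 0.00, 0],
-- (np.float64(68.58105585748879), np.float64(69.89059763332024), -8)
```

>>> apply_moves([
  [-0.0005, 0, 0.003, 0, -2, 0],
  [-0.0005, 0, 0.003, 0, -2, 0],
  [-0.0005, 0, 0.003, 0, -2, 0],
  [-0.0005, 0, 0.003, 0, -2, 0],
  [0, 0, 0, 0, 0, 0],
])

```text
time_s: 12.55
tcp_pos: [0.4473, 0.0069, 0.0507]
tool_rot: [0.492, 2.964, -0.035]
contact_force: [-4.6, 2.3, 6.4]
grip_width: 0.0247
finger_force: 60.5
```

>>> apply_moves([
  [-0.0017, 0, -0.0033, 0, 0, 0],
  [-0.0026, 0, -0.0052, 0, 0, 0],
  [-0.0026, 0, -0.0052, 0, 0, 0],
  [0, 0, 0, 0, 0, 0],
])

```text
time_s: 12.95
tcp_pos: [0.4525, 0.0051, 0.0661]
tool_rot: [0.493, 2.963, -0.034]
contact_force: [-2.3, 0.4, -3.0]
grip_width: 0.0243
finger_force: 59.2
```

```bash
python3 - <<'E'
from h import *
report()
c,p,d=snap("scene","s5"); t=tipnow()[0]; u=proj(c,[t])[0]; print(u)
x,y=303,205; cv2.imwrite("pics/s5c.png",cv2.resize(np.ascontiguousarray(p[y-65:y+60,x-75:x+75]),None,fx=4,fy=4,interpolation=cv2.INTER_CUBIC)[:,:,::-1])
E
```

```text
tip box [-31.159   -1.0694  24.2193] pitch down -8.02059305317783 yaw -18.905467032461186 roll 7.448174200277644e-05 F [-2.3249  0.3777 -3.042 ] M [ 0.2238  0.7603 -0.0675] t 12.95
[296.6547 196.1027]
```

View pics/s5c.png

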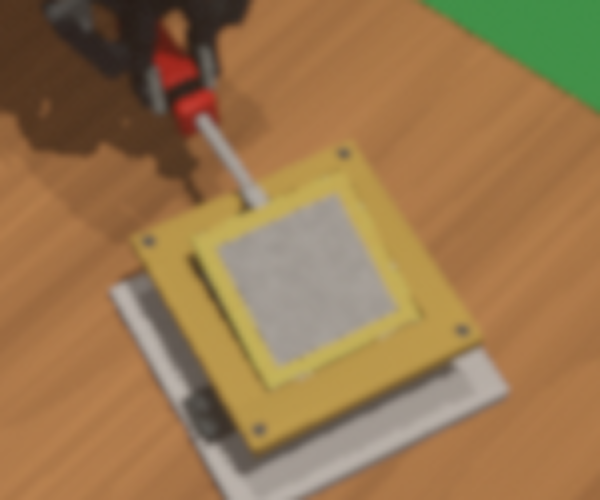

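The lid stands raised (its edge at about (270,200), with a gap opening along its left side at (200,270)), and the blade is under it. I carry on with the swing.

>>> apply_moves([
  [-0.0041, 0, -0.0059, 0, 0, 0],
  [-0.0041, 0, -0.0059, 0, 0, 0],
  [-0.005, 0, -0.005, 0, 0, 0],
  [-0.005, 0, -0.005, 0, 0, 0],
  [-0.0057, 0, -0.004, 0, 0, 0],
  [-0.0057, 0, -0.004, 0, 0, 0],
  [0, 0, 0, 0, 0, 0],
])

```text
time_s: 13.7
tcp_pos: [0.4776, -0.0033, 0.1]
tool_rot: [0.492, 2.96, -0.034]
contact_force: [-0.7, -0.1, -1.7]
grip_width: 0.0246
finger_force: 59.5
```

>>> apply_moves([
  [-0.0063, 0, -0.0029, 0, 0, 0],
  [-0.0063, 0, -0.0029, 0, 0, 0],
  [-0.0066, 0, -0.0018, 0, 0, 0],
  [-0.0066, 0, -0.0018, 0, 0, 0],
  [-0.0067, 0, -0.0006, 0, 0, 0],
  [-0.0067, 0, -0.0006, 0, 0, 0],
  [0, 0, 0, 0, 0, 0],
])

```text
time_s: 14.4
tcp_pos: [0.5128, -0.0154, 0.1155]
tool_rot: [0.493, 2.96, -0.034]
contact_force: [0.3, -0.4, -2.0]
grip_width: 0.0247
finger_force: 59.5
```

```bash
python3 - <<'E'
from h import *
report()
c,p,d=snap("scene","s6"); t=tipnow()[0]; print(proj(c,[t]))
x,y=303,205; cv2.imwrite("pics/s6c.png",cv2.resize(np.ascontiguousarray(p[y-75:y+60,x-75:x+75]),None,fx=4,fy=4,interpolation=cv2.INTER_CUBIC)[:,:,::-1])
E
```

```text
tip box [32.4816 -0.8025 73.8875] pitch down -8.142882527098298 yaw -18.893900519819365 roll 0.0004393879292448888 F [ 0.2767 -0.3981 -1.9676] M [ 0.0392  0.0908 -0.0103] t 14.4
[[310.2855 205.6621]]
```

View pics/s6c.png

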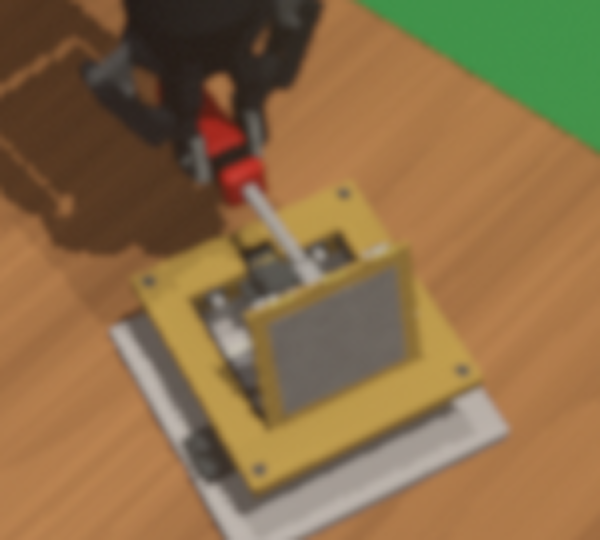

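The lid stands at roughly 80°, with its edge at about (330,275), and the blade is pushing its underside at (315,270).

>>> apply_moves([
  [-0.0066, 0, 0.0006, 0, 0, 0],
  [-0.0066, 0, 0.0006, 0, 0, 0],
  [-0.0064, 0, 0.0017, 0, 0, 0],
  [-0.0064, 0, 0.0017, 0, 0, 0],
  [-0.0031, 0, 0.001, 0, 0, 0],
  [-0.0031, 0, 0.001, 0, 0, 0],
  [0, 0, 0, 0, 0, 0],
])

```text
time_s: 15.15
tcp_pos: [0.5428, -0.0258, 0.113]
tool_rot: [0.493, 2.962, -0.034]
contact_force: [-0.3, 0.3, -0.2]
grip_width: 0.0243
finger_force: 59.6
```

>>> apply_moves([
  [-0.002, 0, 0.001, 0, 0, 0],
  [-0.002, 0, 0.0005, 0, 0, 0],
  [0, 0, 0, 0, 0, 0],
  [0, 0, 0, 0, 0, 0],
])

```text
time_s: 15.55
tcp_pos: [0.5464, -0.027, 0.1121]
tool_rot: [0.493, 2.963, -0.034]
contact_force: [0.1, 0.6, -1.2]
grip_width: 0.0251
finger_force: 59.5
```

```bash
cat > lid.py <<'E'
from h import *
t,T,s=report()
c,p,d=snap("scene","s7"); u=proj(c,[t])[0]
hsv=cv2.cvtColor(p,cv2.COLOR_RGB2HSV).astype(int)
a=np.radians(108)
for deg in (90,100,105,110):
    a=np.radians(deg); top=[box2w((47-94*np.cos(a))/1e3,y/1e3,(-2+94*np.sin(a))/1e3) for y in(-47,47)]; print(deg,proj(c,top).ravel())
x,y=310,205; cv2.imwrite("pics/s7c.png",cv2.resize(np.ascontiguousarray(p[y-60:y+50,x-60:x+60]),None,fx=5,fy=5,interpolation=cv2.INTER_CUBIC)[:,:,::-1])
E
python3 lid.py
```

```text
tip box [68.0352 -0.7924 70.253 ] pitch down -8.020308604475321 yaw -18.88712189190831 roll 9.839658154875766e-05 F [ 0.1388  0.6286 -1.1996] M [ 0.0556  0.2029 -0.0176] t 15.55
90 [293.2721 216.0211 334.4864 196.7689]
100 [297.1267 222.6705 338.5049 203.127 ]
105 [299.0516 226.2328 340.472  206.5555]
110 [300.9499 229.9095 342.3854 210.1082]
```

View pics/s7c.png

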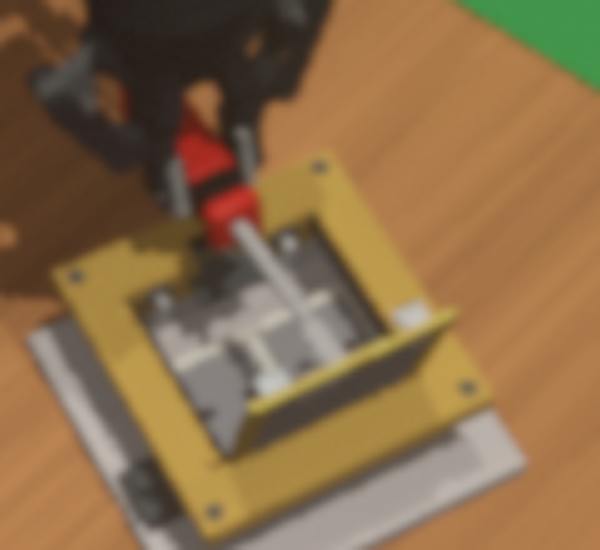

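The lid's top corners at about (299.6,227) and (341.4,208) fit 106–107°. A few more mm will take it to its stop.

>>> apply_moves([
  [-0.002, 0, 0.001, 0, 0, 0],
  [-0.002, 0, 0.001, 0, 0, 0],
  [0, 0, 0, 0, 0, 0],
  [0, 0, 0, 0, 0, 0],
])

```text
time_s: 16.0
tcp_pos: [0.5504, -0.0283, 0.1107]
tool_rot: [0.493, 2.963, -0.034]
contact_force: [-1.8, 1.4, 0.1]
grip_width: 0.0248
finger_force: 59.6
```

```bash
python3 - <<'E'
from h import *
t,T,s=report(); print(s["q"])
# retreat: tip to x=-95,z=90 level pitch 0, then above mat; mat centre/orientation
seq([(30,80,-8),(-60,95,0)],[3,4])
# mat target: screwdriver origin at mat centre-ish
M=np.array([.5265,.2753]); th=np.radians(-28); 
E
```

```text
tip box [72.2698 -0.7547 68.8224] pitch down -8.018292407865543 yaw -18.88410500659884 roll 8.554348943568338e-05 F [-1.7829  1.3869  0.0753] M [0.1368 0.3392 0.0076] t 16.0
[-0.1604  0.5095  1.9473 -0.045   0.5473 -1.3648]
tip box [72.2698 -0.7547 68.8224] pitch down -8.018292407865543 yaw -18.88410500659884 roll 8.554348943568338e-05 F [-1.7829  1.3869  0.0753] M [0.1368 0.3392 0.0076] t 16.0
[0.0134, -0.0002, -0.0057, 0, 0.01, 0],
[0.0134, 0.0000, -0.0057, 0, 0.01, 0],
[0.0134, 0.0000, -0.0057, 0, 0.01, 0],
-- (30, 80, -8)
[0.0219, 0.0000, -0.0112, 0, 2.00, 0],
[0.0222, 0.0000, -0.0105, 0, 2.00, 0],
[0.0224, 0.0000, -0.0097, 0, 2.00, 0],
[0.0225, 0.0000, -0.0089, 0, 2.00, 0],
-- (-60, 95, 0)
```

>>> apply_moves([
  [0.0134, 0, -0.0057, 0, 0, 0],
  [0.0134, 0, -0.0057, 0, 0, 0],
  [0.0134, 0, -0.0057, 0, 0, 0],
  [0.022, 0, -0.0112, 0, 2, 0],
  [0.022, 0, -0.0105, 0, 2, 0],
  [0.022, 0, -0.0097, 0, 2, 0],
  [0, 0, 0, 0, 2, 0],
  [0, 0, 0, 0, 0, 0],
])

```text
time_s: 16.8
tcp_pos: [0.4449, 0.0079, 0.1471]
tool_rot: [0.515, 3.097, 0.0]
contact_force: [0.5, 0.3, -1.3]
grip_width: 0.0249
finger_force: 59.5
```

>>> apply_moves([
  [0.003, 0.025, 0, 0, 0, 0],
  [0.004, 0.035, 0, 0, 0, 0],
  [0.004, 0.035, 0, 0, 0, 0],
  [0.004, 0.035, 0, 0, 0, 0],
  [0.004, 0.035, 0, 0, 0, 0],
  [0.004, 0.035, 0, 0, 0, 0],
  [0.004, 0.035, 0, 0, 0, 0],
  [0.004, 0.035, 0, 0, 0, 0],
  [0.002, 0.011, 0, 0, 0, 0],
  [0, 0, 0, 0, 0, 0],
])

```text
time_s: 17.8
tcp_pos: [0.5045, 0.2851, 0.146]
tool_rot: [0.512, 3.099, -0.0]
contact_force: [-0.2, -0.3, -0.9]
grip_width: 0.0249
finger_force: 59.5
```

```bash
python3 - <<'E'
from h import *
t,T,s=report(); print(s["tcp_pos"])
c,p,d=snap("scene","s8"); t=tipnow()[0]; u=proj(c,[t])[0]
print("tip pred",u,"shank pts",proj(c,[s["tcp_pos"]+T@[x,0,-.007] for x in(-.04,-.06,-.09)]))
for deg in (100,105,110):
    a=np.radians(deg); print(deg,proj(c,[box2w((47-94*np.cos(a))/1e3,y/1e3,(-2+94*np.sin(a))/1e3) for y in(-47,47)]).ravel())
b=np.ascontiguousarray(p[60:260,240:440]); cv2.imwrite("pics/s8c.png",cv2.resize(b,None,fx=3,fy=3,interpolation=cv2.INTER_CUBIC)[:,:,::-1])
E
```

```text
tip box [-71.0319 280.8808  86.8088] pitch down -0.04129463334638325 yaw -18.771757719301245 roll 0.00010358535237490587 F [-0.1923 -0.2858 -0.9476] M [0.0088 0.0309 0.0562] t 17.8
[0.5045 0.2851 0.146 ]
tip pred [396.978  118.6598] shank pts [[377.0199  94.5025]
 [381.6522  99.9401]
 [388.7402 108.2703]]
100 [297.1267 222.6705 338.5049 203.127 ]
105 [299.0516 226.2328 340.472  206.5555]
110 [300.9499 229.9095 342.3854 210.1082]
```

View pics/s8c.png

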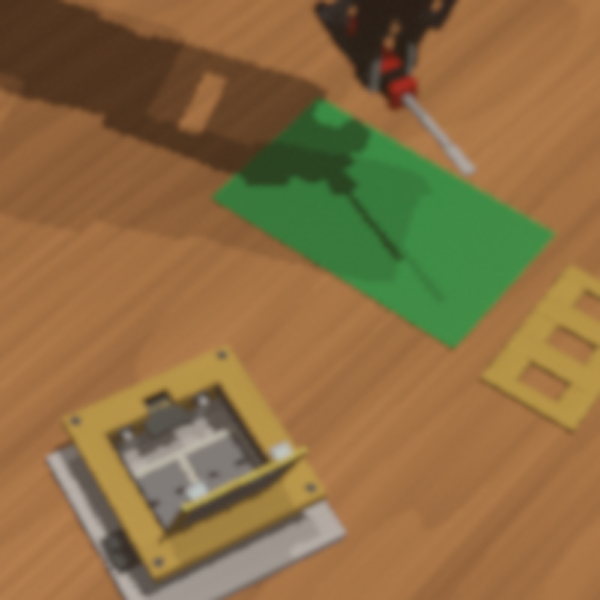

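The lid stands at its stop: corners at (301,229) and (342,210), about 110°. The held screwdriver is above the mat, with its tip at (397,117), about 2° tip-up. Now I lower it.

>>> apply_moves([
  [0, 0, 0.02, 0, 0, 0],
  [0, 0, 0.03, 0, 0, 0],
  [0, 0, 0.03, 0, 0, 0],
  [0, 0, 0.025, 0, 0, 0],
  [0, 0, 0.015, 0, 0, 0],
  [0, 0, 0.008, 0, 0, 0],
  [0, 0, 0.004, 0, 0, 0],
  [0, 0, 0, 0, 0, 0],
  [0, 0, 0, 0, 0, 0],
])

```text
time_s: 18.75
tcp_pos: [0.5053, 0.2841, 0.0152]
tool_rot: [0.516, 3.098, 0.001]
contact_force: [0.1, -0.4, -0.4]
grip_width: 0.0247
finger_force: 59.5
```

>>> apply_moves([
  [0, 0, 0.001, 0, 0, 0],
  [0, 0, 0, 0, 0, 0],
])

```text
time_s: 18.95
tcp_pos: [0.5052, 0.2843, 0.0138]
tool_rot: [0.515, 3.098, 0.001]
contact_force: [1.0, -0.5, -0.7]
grip_width: 0.0249
finger_force: 59.5
```

>>> apply_moves([
  [0, 0, 0.001, 0, 0, 0],
  [0, 0, 0, 0, 0, 0],
])

```text
time_s: 19.15
tcp_pos: [0.505, 0.2842, 0.0124]
tool_rot: [0.515, 3.099, 0.0]
contact_force: [0.8, 0.5, -0.2]
grip_width: 0.0248
finger_force: 59.5
```

>>> apply_moves([
  [0, 0, 0.001, 0, 0, 0],
  [0, 0, 0, 0, 0, 0],
])

```text
time_s: 19.35
tcp_pos: [0.5049, 0.2842, 0.0112]
tool_rot: [0.515, 3.099, -0.0]
contact_force: [0.7, 0.4, -0.8]
grip_width: 0.0246
finger_force: 59.5
```

>>> apply_moves([
  [0, 0, 0.001, 0, 0, 0],
  [0, 0, 0, 0, 0, 0],
])

```text
time_s: 19.55
tcp_pos: [0.505, 0.2842, 0.0102]
tool_rot: [0.515, 3.099, -0.0]
contact_force: [0.5, 0.6, -1.2]
grip_width: 0.0246
finger_force: 59.5
```

>>> apply_moves([
  [0, 0, 0.0007, 0, 0, 0],
  [0, 0, 0, 0, 0, 0],
])

```text
time_s: 19.75
tcp_pos: [0.505, 0.2842, 0.0096]
tool_rot: [0.515, 3.099, -0.0]
contact_force: [0.5, 0.2, -0.8]
grip_width: 0.0246
finger_force: 59.5
```

>>> apply_moves([
  [0, 0, 0.0008, 0, 0, 0],
  [0, 0, 0, 0, 0, 0],
])

```text
time_s: 19.95
tcp_pos: [0.5051, 0.2842, 0.0091]
tool_rot: [0.515, 3.098, 0.0]
contact_force: [-0.7, 0.1, 3.3]
grip_width: 0.0251
finger_force: 60.2
```

>>> apply_moves([
  [0, 0, 0.0008, 0, 0, 0],
  [0, 0, 0, 0, 0, 0],
])

```text
time_s: 20.15
tcp_pos: [0.5051, 0.2842, 0.0089]
tool_rot: [0.515, 3.098, 0.0]
contact_force: [-1.5, -1.5, 11.5]
grip_width: 0.0244
finger_force: 61.2
```

Contact with the mat. I open the jaw and lift off.

>>> apply_moves([
  [0, 0, 0, 0, 0, 0],
  [0, 0, 0, 0, 0, 0],
  [0, 0, 0, 0, 0, 0],
  [0, 0, 0, 0, 0, 0],
  [0, 0, 0, 0, 0, 0],
  [0, 0, 0, 0, 0, 0],
  [0, 0, 0, 0, 0, 0],
  [0, 0, 0, 0, 0, 0],
], jaw=1)

```text
time_s: 20.95
tcp_pos: [0.505, 0.2842, 0.0081]
tool_rot: [0.515, 3.099, 0.0]
contact_force: [-0.7, -0.4, 0.8]
grip_width: 0.0856
finger_force: 0.0
```

>>> apply_moves([
  [0, 0, -0.01, 0, 0, 0],
  [0, 0, -0.02, 0, 0, 0],
  [0, 0, -0.03, 0, 0, 0],
  [0, 0, -0.04, 0, 0, 0],
  [0, 0, -0.04, 0, 0, 0],
  [0, 0, -0.04, 0, 0, 0],
  [0, 0, 0, 0, 0, 0],
])

```text
time_s: 21.65
tcp_pos: [0.5065, 0.285, 0.194]
tool_rot: [0.514, 3.091, 0.008]
contact_force: [-0.2, 0.1, 1.0]
grip_width: 0.0857
finger_force: 0.0
```

```bash
python3 - <<'E'
from h import *
s=sensors.read_state(); print(s["tcp_pos"],s["contact_force"],s["grip_width"],s["time_s"])
snap("scene","s9")
c,p,d=snap("wrist","w9"); q=np.load("pics/s9.npz")["p"]
cv2.imwrite("pics/s9c.png",np.hstack([p[:,120:520],cv2.resize(np.ascontiguousarray(q[60:260,240:440]),(400,400))])[:,:,::-1])
E
```

```text
[0.5065 0.285  0.194 ] [-0.2445  0.1112  1.0287] 0.08572468364995735 21.65
```

View pics/s9c.png

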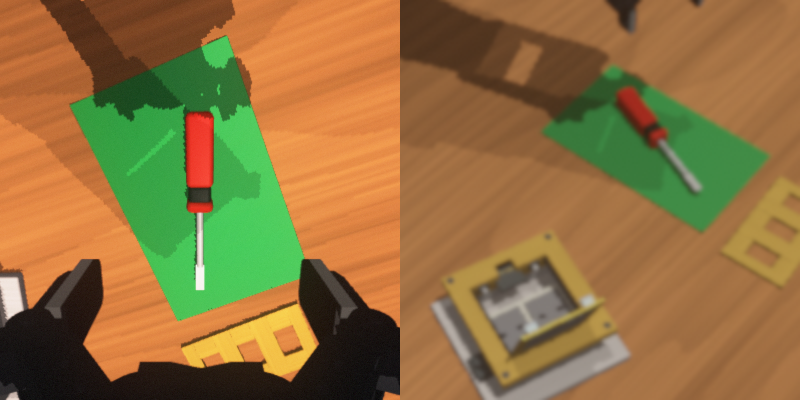

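The screwdriver lies flat on the mat (handle end (200,112), tip (200,290) in the left picture), and the lid still stands open. The gripper is clear and touches nothing, so I hand in.

```bash
python3 -c "
from rig import ctrl
print(ctrl.finish_job())"
```

```text
the job is handed in; nothing more can be done
None
```

The lid was levered off its catches and swung back to its stop (about 110° in the last camera view). The screwdriver lies flat on the green mat, the arm steered clear of the tray, switch plate and carton, and the job was handed in after about 22 s; no verdict came back.

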